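Draw the rolling pin out of its half-covered crate

TASK

Take the wooden rolling pin out of its storage crate through the mouth, which is shorter than the pin: shift the pin lengthwise under the wide cover board until its other end is free of the narrow lip board, tilt that end up and draw the pin out on the slant. Finish holding it in the gripper, level and still, a good hand's breadth (about 10 cm or more) above the crate and touching nothing else; keep hold of it, do not put it down. Leave the brush, scraper, tape roll and spice jar where they are.

Things in the scene. Friction and masses are not known exactly. Their poses are not given: they have to be found in the camera images.
- crate: fixed low wooden crate, 190 (its x) x 350 (y) x 72 mm (z), origin at the centre of its underside, z up. Floor inside 10 mm above the table; walls 10 mm thick, inside 170 wide (x), 330 long (y -165 to +165). Two 8 mm boards (z 64 to 72) are fixed on top across the width: wide cover board y +80 to +175, narrow lip board y -175 to -135 mm; the open mouth lies between.
- mouth (a point): centre of the crate's mouth (215 mm long, y -135 to +80 of the crate), level with the top of the boards, 72 mm above the table: 27.5 mm towards the lip board from the crate's centre; axes as the crate's
- pin_mid (a point): middle, on the axis, of the plain round wooden pin, 260 mm long, 24 mm diameter, 60 to 120 g. It lies lengthwise on the crate's floor (this point 22 mm above the table), nearly parallel to the crate and within 15 mm of its centre line. y runs along the pin, + to the cover board; x, z turn as it rolls. Grip it in the mouth, across the pin.
- pin_free_end (a point): centre of the pin's end face under the narrow lip board (130 mm along -y from pin_mid), at the start 5 to 20 mm under that board; this end has to come out first
- pin_covered_end (a point): centre of the pin's end face under the wide cover board (130 mm along +y from pin_mid), at the start 25 to 40 mm under that board and about 45 to 55 mm from the crate's end wall
- dough_scraper: dough scraper, loose bystander, 99 x 126 x 20 mm, steel blade with a rolled wooden handle, flat on the table in front of the crate to the right; origin at the centre of its underside
- flour_brush: flour brush with a wooden handle, loose bystander, 197 x 39 x 46 mm, standing on its bristles to the right of the crate; origin under its middle
- tape: roll of tape, loose bystander, 101 mm across and 18 mm high, flat on the table to the left of the crate; origin at the centre of its underside
- spice_jar: small round spice jar with a cap, loose bystander, 45 mm across and 108 mm high, upright to the left of the crate; origin at the centre of its underside

How it is judged:
By the outcome, as a careful person would: the job done as asked, in the order asked, and still so for the second after the job is handed in, while the arm keeps its last pose, push and grip.
It also fails if it takes over 40 s, if anything falls off the work surface, if the arm or the gripper's body presses on something with over 40 N, if the wrist force passes 120 N, or if a joint passes its speed limit or range.

ROBOT

A 6-joint arm with a two-finger parallel gripper is mounted at the origin on a cart in front of the work surface, level with it; the furniture and walls round the work are solid. World frame = base frame: x ahead of the robot, y to its left, z up, the work surface at z = 0. Lengths are in m, angles in degrees, forces in N, time in s.
With the tool pointing down it reaches from about 0.275 to 0.75 m from the base axis. Payload 10.2 kg.
Tool frame: the origin (TCP) lies between the finger pads; the fingertips stand 22 mm ahead of it and the grasp point (between the pads) lies 3 mm ahead of it (arm.tip_extent is the z of the fingertips in the tool frame, in m); z points along the fingers, y is the line along which they close (so a half turn about z gives the same grasp; the last joint's range is limited). The gripper opens to 88 mm and grips with 3 to 60 N. Pads are 18 mm wide; open, the fingers measure 123 mm over their backs; the gripper's body (75 mm by 187 mm) begins 45 mm behind the grasp point.
Start: joints at [-80.581, 17.928, 85.812, -0, 76.261, -12.8], TCP at [0.199, -0.486, 0.223] pointing down, gripper open.
Joint ranges: [-168.41, 168.41], [-55.51, 124.54], [10.69, 146.95], [-70.63, 250.63], [1, 178], [-165.06, 165.06]. Speed limits (degrees/s): [136.94, 136.94, 172.46, 180, 180, 180].

INTERFACE

Orientations are given as a 3x3 rotation matrix whose columns are the frame's x, y, z axes.
In Python, from rig import readout, optics, arm gives the robot as it stands. The module is installed in compiled form; this text tells all that it offers.
- The arm moves only by the shell command python3 -m creep 'ROWS' [FORCE]. ROWS is JSON, a list of rows, each an object of numbers: "fingers": the finger opening in m, from 0 to 0.0881; "tx", "ty", "tz": the shift along the tool's x, y, z in m; "rx", "ry", "rz": the turn, a rotation vector about the tool's x, y, z in degrees. In form: [{"fingers": .., "tx": .., "ty": .., "tz": .., "rx": .., "ry": .., "rz": ..}, ...]. A call has 1 to 12 rows; each row shifts and turns the commanded pose from where the row before left it, along the tool's axes as they then stand; what a row does not reach is not made up. A row lasts 1/8 s, in which the tool goes at most 62.5 mm and 10.7 degrees, less where a joint would pass 70% of its speed; a pose out of reach is approached as far as the arm can. A call with a gripper value outside its range is refused whole. The fingers move at their own pace and stop on an object; FORCE is the grip in N (left out, the last holds). Time passes only in rows, so rows that do not move let the fingers close. It gives the time, the measured TCP pose, the force, the opening and the grip force at its end, in the units of the state.
- readout.observe(): the state, without advancing time (a new reading comes with each control period).
- optics.read_camera(name): name is "scene" or "top" or "wrist"; returns the picture (420x560x3 uint8, red, green, blue); there is no depth.
- optics.get_calibration(name): a dict with "fx", "fy", "cx", "cy" (pixels), "dist_coeffs" ([k1, k2, p1, p2, k3] as OpenCV has them; the pictures are not rectified), "T" (4x4, takes a point from camera to world coordinates); the wrist camera has in their place "T_tool_cam" (4x4, takes a point from camera to tool coordinates, whose origin is the TCP and whose axes are the flange's). Camera axes: x right, y down, z forward; pixel columns grow to the right and rows downward; lengths in m; the calibration is good to about 2 mm. A picture is of the moment at which its call begins: read the wrist's pose just before it. get_calibration takes no time and is no camera call.
- arm.job_done(): hands the job in; it is judged then, once.
The state is a dict: "time_s": time; "joint_pos": joint angles; "qd": joint speeds; "joint_efforts": joint torques, N m; "position": TCP position; "tcp_rot": TCP orientation; "ft_force": force on the tool from outside, world axes, zero at the start; "torque": the same for the moment, N m; "finger_gap": finger opening in m; "grip_force": force on a finger pad.
Only numpy, scipy, OpenCV 4.12 (cv2) and the standard library are available. Lean on these libraries where they do the work, as an engineer would, in place of code of your own. Each camera call takes 0.05 s, during which the arm holds its last target. There are 200 camera calls.

## Working session

There is one attempt and no reset: what is moved stays moved. The work goes in short steps, Python scripts to look and compute and a shell command to move; the robot and the scene stay as the last step left them, time stands still between calls to the robot, and variables do not carry over. Pictures are saved under pics/ and viewed, at most 13 in all, crops included, and the job is handed in when it is done.

```bash
mkdir -p pics; cat > h.py <<'E'
import numpy as np, cv2
from rig import readout, optics, arm
def snap(n,f):
    im=optics.read_camera(n); cv2.imwrite('pics/'+f,im[:,:,::-1]); return im
def ray(n,px,z):
    c=optics.get_calibration(n)
    K=np.array([[c['fx'],0,c['cx']],[0,c['fy'],c['cy']],[0,0,1.]])
    u=cv2.undistortPoints(np.array([[px]],float),K,np.array(c['dist_coeffs'],float))[0,0]
    if 'T' in c: T=np.array(c['T'])
    else:
        s=readout.observe(); W=np.eye(4); W[:3,:3]=s['tcp_rot']; W[:3,3]=s['position']; T=W@np.array(c['T_tool_cam'])
    d=T[:3,:3]@np.array([u[0],u[1],1]); o=T[:3,3]
    return o+d*(z-o[2])/d[2]
E
python3 - <<'E'
from h import *
snap('top','top1.png'); s=readout.observe(); print(s['time_s'],np.round(s['tcp_rot'],3),arm.tip_extent,s['finger_gap'])
for n in('top','scene'):print(np.round(optics.get_calibration(n)['T'],2))
E
```

```text
0.05 [[ 0.926  0.378 -0.   ]
 [ 0.378 -0.926  0.001]
 [ 0.    -0.001 -1.   ]] 0.022 0.08792680310693765
[[-0.32 -0.82  0.49 -0.26]
 [-0.95  0.27 -0.16  0.29]
 [ 0.   -0.51 -0.86  1.58]
 [ 0.    0.    0.    1.  ]]
[[ 0.84  0.42 -0.35  1.02]
 [ 0.55 -0.65  0.53 -0.67]
 [-0.   -0.64 -0.77  1.03]
 [ 0.    0.    0.    1.  ]]
```

View pics/top1.png

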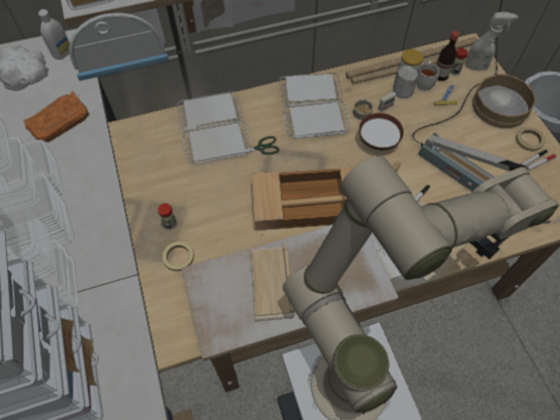

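The top view shows the crate at about (300,198): cover board on the left at (267,198), pin running along row ~203. The arm hides the lip end, so I'll use the scene camera and an enlarged crop.

```bash
python3 - <<'E'
from h import *
snap('scene','sc1.png')
im=cv2.imread('pics/top1.png')[155:245,235:355]; cv2.imwrite('pics/top1c.png',cv2.resize(im,None,fx=6,fy=6,interpolation=cv2.INTER_CUBIC))
E
```

```text
(no output)
```

View pics/sc1.png

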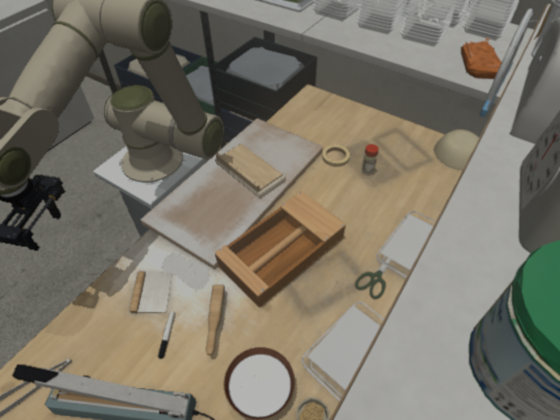

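View pics/top1c.png

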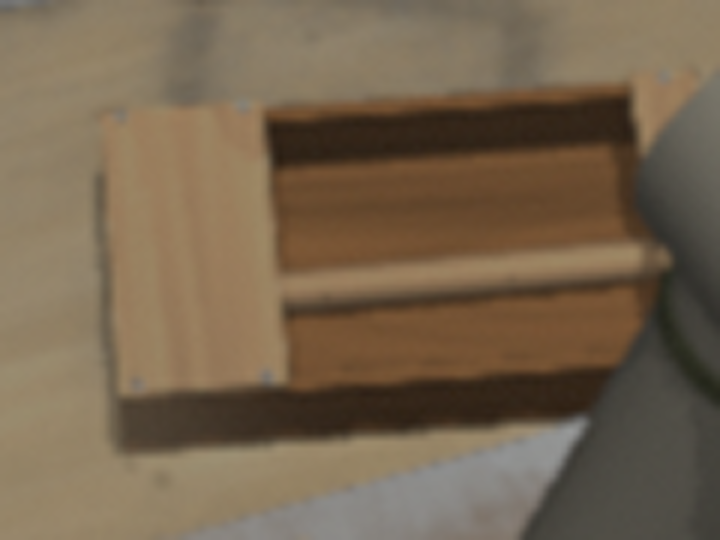

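The crop shows the cover board's corners at crop px (103,112), (265,103), (288,382), (120,395), the lip's inner far corner at about (633,80), and the pin axis from (285,290) to about (655,258). The scene view shows the same layout, with the lip board nearest the brush.

```bash
python3 - <<'E'
from h import *
f=lambda p,z:ray('top',(235+(p[0]-2.5)/6,155+(p[1]-2.5)/6),z)
P={k:f(p,.072) for k,p in dict(FL=(103,112),FR=(265,103),NR=(288,382),NL=(120,395),LF=(633,80)).items()}
for k in P:print(k,np.round(P[k],3))
print('pin',np.round(f((285,290),.024),3),np.round(f((655,258),.024),3))
for p in [(216,252),(252,296),(344,232),(290,197)]:print(np.round(ray('scene',p,.072),3))
for p in [(308,229),(256,270)]:print('pin',np.round(ray('scene',p,.026),3))
# fit
o=np.array([[ .095,.175],[.095,.08],[-.095,.08],[-.095,.175],[.095,-.135]]);w=np.array([P[k][:2] for k in P])
A,B=o-o.mean(0),w-w.mean(0);U,S,V=np.linalg.svd(A.T@B);R=V.T@U.T;t=w.mean(0)-R@o.mean(0)
print('R',R,'centre',t,'res',np.round(o@R.T+t-w,4).tolist(),'yaw',np.degrees(np.arctan2(R[1,0],R[0,0])))
E
```

```text
FL [0.757 0.067 0.072]
FR [ 0.734 -0.024  0.072]
NR [0.553 0.021 0.072]
NL [0.574 0.112 0.072]
LF [ 0.682 -0.233  0.072]
pin [ 0.637 -0.005  0.024] [ 0.59  -0.216  0.024]
[ 0.499 -0.221  0.072]
[ 0.667 -0.279  0.072]
[0.771 0.041 0.072]
[0.562 0.071 0.072]
pin [0.659 0.024 0.026]
pin [ 0.611 -0.186  0.026]
R [[ 0.96964083  0.24453356]
 [-0.24453356  0.96964083]] centre [ 0.623065   -0.07972016] res [[0.0006, -0.0001], [0.001, -0.0009], [-0.0021, -0.0003], [-0.0002, 0.0016], [0.0006, -0.0004]] yaw -14.154270514114978
```

Crate centre is (0.623, -0.080) with yaw -14.2° (fit residual ≤2 mm). The pin lies near the centre line. Next I'll hover over the mouth, nearer the free end.

```bash
python3 -m creep '[{"tx":0.0508,"ty":-0.0168},{"tx":0.0508,"ty":-0.0168},{"tx":0.0508,"ty":-0.0168},{"tx":0.0508,"ty":-0.0168},{"tx":0.0508,"ty":-0.0168},{"tx":0.0508,"ty":-0.0168},{"tx":0.0508,"ty":-0.0168},{"tx":0.0508,"ty":-0.0168},{"tx":0.0508,"ty":-0.0168},{"tx":0.0508,"ty":-0.0168}]' 
python3 -m creep '[{"rz":-9.2},{"rz":-9.2},{"rz":-9.2},{"rz":-9.2},{"rz":-9.2},{"rz":-9.2},{}]'
python3 - <<'E'
from h import *
s=readout.observe(); print(s['position'],np.round(s['tcp_rot'],3),s['joint_pos'],s['time_s'])
snap('wrist','w1.png')
E
```

```text
[ 0.19847527 -0.48579574  0.22254127] [[ 0.926  0.378 -0.   ]
 [ 0.378 -0.926  0.001]
 [ 0.    -0.001 -1.   ]] [-8.05818068e+01  1.79548778e+01  8.58480105e+01  1.03702829e-03
  7.62600413e+01 -1.27987042e+01] 0.1invalid input at $[0]: expected keys fingers, tx, ty, tz, rx, ry, rz
invalid input at $[0]: expected keys fingers, tx, ty, tz, rx, ry, rz
```

View pics/w1.png

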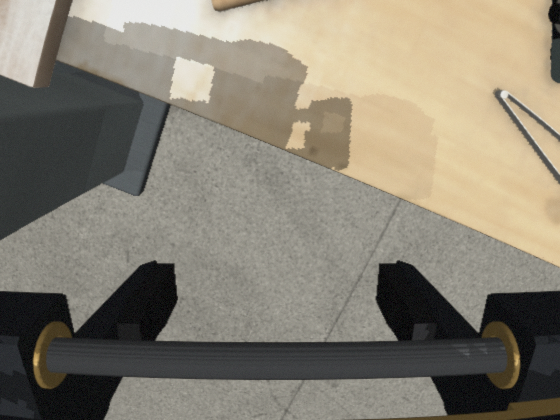

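The moves were refused because every row needs all seven keys, so the picture shows only the start position. I'll resend with full rows.

```bash
python3 -m creep '[{"fingers":0.088,"tx":0.0508,"ty":-0.0168,"tz":0,"rx":0,"ry":0,"rz":0},{"fingers":0.088,"tx":0.0508,"ty":-0.0168,"tz":0,"rx":0,"ry":0,"rz":0},{"fingers":0.088,"tx":0.0508,"ty":-0.0168,"tz":0,"rx":0,"ry":0,"rz":0},{"fingers":0.088,"tx":0.0508,"ty":-0.0168,"tz":0,"rx":0,"ry":0,"rz":0},{"fingers":0.088,"tx":0.0508,"ty":-0.0168,"tz":0,"rx":0,"ry":0,"rz":0},{"fingers":0.088,"tx":0.0508,"ty":-0.0168,"tz":0,"rx":0,"ry":0,"rz":0},{"fingers":0.088,"tx":0.0508,"ty":-0.0168,"tz":0,"rx":0,"ry":0,"rz":0},{"fingers":0.088,"tx":0.0508,"ty":-0.0168,"tz":0,"rx":0,"ry":0,"rz":0},{"fingers":0.088,"tx":0.0508,"ty":-0.0168,"tz":0,"rx":0,"ry":0,"rz":0},{"fingers":0.088,"tx":0.0508,"ty":-0.0168,"tz":0,"rx":0,"ry":0,"rz":0}]' 
python3 -m creep '[{"fingers":0.088,"tx":0,"ty":0,"tz":0,"rx":0,"ry":0,"rz":-9.2},{"fingers":0.088,"tx":0,"ty":0,"tz":0,"rx":0,"ry":0,"rz":-9.2},{"fingers":0.088,"tx":0,"ty":0,"tz":0,"rx":0,"ry":0,"rz":-9.2},{"fingers":0.088,"tx":0,"ty":0,"tz":0,"rx":0,"ry":0,"rz":-9.2},{"fingers":0.088,"tx":0,"ty":0,"tz":0,"rx":0,"ry":0,"rz":-9.2},{"fingers":0.088,"tx":0,"ty":0,"tz":0,"rx":0,"ry":0,"rz":-9.2},{"fingers":0.088,"tx":0,"ty":0,"tz":0,"rx":0,"ry":0,"rz":0}]'
python3 - <<'E'
from h import *
s=readout.observe(); print(s['position'],np.round(s['tcp_rot'],3),s['joint_pos'],s['time_s'],s['ft_force'])
snap('wrist','w2.png')
E
```

```text
time_s: 1.4
position: [0.6064, -0.137, 0.2228]
tcp_rot: [[0.926, 0.378, -0.0], [0.378, -0.926, 0.0], [-0.0, -0.0, -1.0]]
ft_force: [0.5, 0.2, -0.1]
finger_gap: 0.088
grip_force: 0.0
time_s: 2.28
position: [0.6052, -0.1384, 0.2227]
tcp_rot: [[0.219, 0.976, -0.0], [0.976, -0.219, 0.0], [0.0, -0.001, -1.0]]
ft_force: [0.3, 0.4, -0.1]
finger_gap: 0.0881
grip_force: 0.0
[ 0.60519965 -0.13835253  0.22274023] [[ 0.219  0.976 -0.   ]
 [ 0.976 -0.219  0.   ]
 [ 0.    -0.001 -1.   ]] [-2.36748678e+01  3.03422008e+01  6.76319949e+01  1.52188716e-03
  8.20566833e+01 -1.10133991e+01] 2.275 [ 0.32719249  0.43208559 -0.07734157]
```

View pics/w2.png

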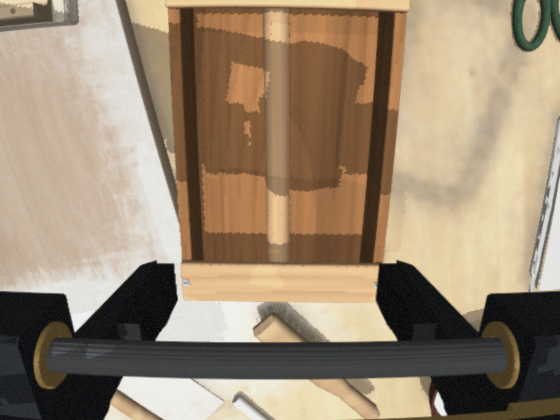

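The wrist view shows the pin from about (277,12) down to (278,258), where it goes under the lip board. The lip's inner edge runs (183,264) to (382,264), and the cover edge is at row ~10, (167..408).

```bash
python3 - <<'E'
from h import *
s=readout.observe();p0=np.array(s['position']);R=np.array(s['tcp_rot'])
def t(px,z): w=ray('wrist',px,z); return np.round(w,4),np.round(R.T@(w-p0),4)
for n,px,z in [('lip L',(183,264),.072),('lip R',(382,264),.072),('cov L',(167,10),.072),('cov R',(408,10),.072),('pin lo',(278,240),.022),('pin hi',(277,30),.022),('pin edges',(266,150),.022),('',(289,150),.022)]: print(n,*t(px,z))
E
```

```text
lip L [ 0.5057 -0.1893  0.072 ] [-0.0717 -0.0857  0.1508]
lip R [ 0.6836 -0.2297  0.072 ] [-0.0717  0.0968  0.1507]
cov L [0.5541 0.0182 0.072 ] [ 0.1413 -0.0844  0.1508]
cov R [ 0.7354 -0.0221  0.072 ] [0.1421 0.1013 0.1508]
pin lo [ 0.5916 -0.205   0.022 ] [-0.068   0.0016  0.2008]
pin hi [ 0.6348 -0.0088  0.022 ] [0.1329 0.0003 0.2008]
pin edges [ 0.6007 -0.1119  0.022 ] [ 0.0248 -0.0101  0.2008]
 [ 0.6222 -0.1168  0.022 ] [0.0248 0.0119 0.2008]
```

Everything agrees: the pin is aligned with tool x, offset about 1 mm, and the lip edge is 72 mm behind. Descending until the fingertips are about 14 mm above the table.

```bash
python3 -m creep '[{"fingers":0.088,"tx":0,"ty":0.001,"tz":0.04,"rx":0,"ry":0,"rz":0},{"fingers":0.088,"tx":0,"ty":0,"tz":0.04,"rx":0,"ry":0,"rz":0},{"fingers":0.088,"tx":0,"ty":0,"tz":0.04,"rx":0,"ry":0,"rz":0},{"fingers":0.088,"tx":0,"ty":0,"tz":0.03,"rx":0,"ry":0,"rz":0},{"fingers":0.088,"tx":0,"ty":0,"tz":0.02,"rx":0,"ry":0,"rz":0},{"fingers":0.088,"tx":0,"ty":0,"tz":0.01,"rx":0,"ry":0,"rz":0},{"fingers":0.088,"tx":0,"ty":0,"tz":0.007,"rx":0,"ry":0,"rz":0},{"fingers":0.088,"tx":0,"ty":0,"tz":0,"rx":0,"ry":0,"rz":0},{"fingers":0.088,"tx":0,"ty":0,"tz":0,"rx":0,"ry":0,"rz":0}]'
python3 -m creep '[{"fingers":0.04,"tx":0,"ty":0,"tz":0,"rx":0,"ry":0,"rz":0},{"fingers":0.04,"tx":0,"ty":0,"tz":0,"rx":0,"ry":0,"rz":0},{"fingers":0.01,"tx":0,"ty":0,"tz":0,"rx":0,"ry":0,"rz":0},{"fingers":0.01,"tx":0,"ty":0,"tz":0,"rx":0,"ry":0,"rz":0},{"fingers":0.01,"tx":0,"ty":0,"tz":0,"rx":0,"ry":0,"rz":0},{"fingers":0.01,"tx":0,"ty":0,"tz":0,"rx":0,"ry":0,"rz":0},{"fingers":0.01,"tx":0,"ty":0,"tz":0,"rx":0,"ry":0,"rz":0},{"fingers":0.01,"tx":0,"ty":0,"tz":0,"rx":0,"ry":0,"rz":0}]' 45
```

```text
time_s: 3.45
position: [0.6066, -0.1387, 0.0367]
tcp_rot: [[0.218, 0.976, 0.001], [0.976, -0.218, -0.0], [-0.0, 0.001, -1.0]]
ft_force: [-0.5, -0.3, -0.6]
finger_gap: 0.0882
grip_force: 0.0
time_s: 4.45
position: [0.6062, -0.1386, 0.036]
tcp_rot: [[0.218, 0.976, -0.0], [0.976, -0.218, 0.0], [0.0, -0.0, -1.0]]
ft_force: [0.3, 0.1, -0.1]
finger_gap: 0.0109
grip_force: 0.0
```

The fingers closed to 10.9 mm with no force, so they missed the pin. Looking again.

```bash
python3 - <<'E'
from h import *
snap('wrist','w3.png')
im=snap('scene','sc3.png')[180:310,200:360]; cv2.imwrite('pics/sc3c.png',cv2.resize(im[:,:,::-1],None,fx=4.5,fy=4.5,interpolation=cv2.INTER_CUBIC))
E
```

```text
(no output)
```

View pics/w3.png

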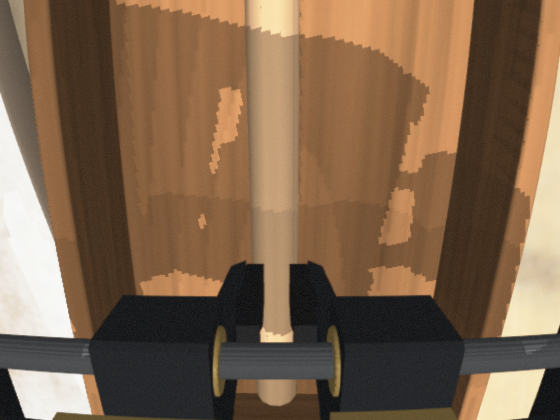

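View pics/sc3c.png

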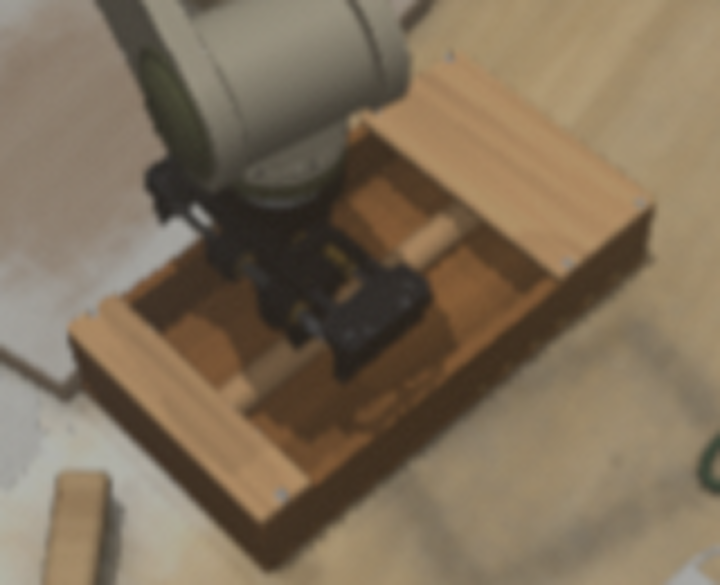

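The pin runs between the fingers, with its end visible at about (277,395), yet the gap reads below 24 mm. I'll compare the reading with the fingers in the picture before acting.

```bash
python3 - <<'E'
from h import *
s=readout.observe();print(s['finger_gap'],s['grip_force'],s['position'],s['time_s'])
c=optics.get_calibration('wrist');T=np.linalg.inv(np.array(c['T_tool_cam']));K=np.array([[c['fx'],0,c['cx']],[0,c['fy'],c['cy']],[0,0,1.]])
def pr(p): return np.round(cv2.projectPoints(np.array([p],float),cv2.Rodrigues(T[:3,:3])[0],T[:3,3],K,np.array(c['dist_coeffs'],float))[0].ravel(),0)
for g in(.0055,.012,.044):
  for z in(.003,.022):
    for x in (.009,): print(g,z,pr([x,-g,z]),pr([x,g,z]))
for x in(-.03,.0,.009,.05):print('pin',x,pr([x,-.012,.014]),pr([x,.012,.014]))
print('cam pos tool',np.array(c['T_tool_cam'])[:3,3],'axis',np.array(c['T_tool_cam'])[:3,2])
E
python3 -m creep '[{"fingers":0.0,"tx":0,"ty":0,"tz":0,"rx":0,"ry":0,"rz":0},{"fingers":0.0,"tx":0,"ty":0,"tz":0,"rx":0,"ry":0,"rz":0}]' 45
```

```text
0.009908884840618262 0.0 [ 0.60625126 -0.13861731  0.03601534] 4.55
0.0055 0.003 [266. 246.] [289. 246.]
0.0055 0.022 [267. 231.] [288. 231.]
0.012 0.003 [252. 246.] [303. 246.]
0.012 0.022 [254. 231.] [300. 231.]
0.044 0.003 [184. 246.] [370. 246.]
0.044 0.022 [193. 231.] [362. 231.]
pin -0.03 [255. 305.] [300. 305.]
pin 0.0 [253. 254.] [301. 254.]
pin 0.009 [253. 237.] [301. 237.]
pin 0.05 [252. 155.] [303. 155.]
cam pos tool [ 0.07812409 -0.00068861 -0.16080037] axis [-0.30311446  0.00097385  0.95295366]
time_s: 4.8
position: [0.6062, -0.1386, 0.036]
tcp_rot: [[0.218, 0.976, -0.0], [0.976, -0.218, 0.0], [0.0, -0.0, -1.0]]
ft_force: [-0.4, -1.0, -0.6]
finger_gap: 0.0004
grip_force: 0.0
```

The prediction and the pictures disagree consistently. With the stated tool, the tips should appear at row 231 with a gap of about 169 px open. They appear at row ~263 with about 202 px, so the real fingertips sit about 35 mm behind where the state puts them, near z≈0.050, above the pin. I'll open and go down gently, watching the force.

```bash
python3 -m creep '[{"fingers":0.07,"tx":0,"ty":0,"tz":0,"rx":0,"ry":0,"rz":0},{"fingers":0.07,"tx":0,"ty":0,"tz":0,"rx":0,"ry":0,"rz":0},{"fingers":0.07,"tx":0,"ty":0,"tz":0,"rx":0,"ry":0,"rz":0},{"fingers":0.07,"tx":0,"ty":0,"tz":0,"rx":0,"ry":0,"rz":0},{"fingers":0.07,"tx":0,"ty":0,"tz":0,"rx":0,"ry":0,"rz":0},{"fingers":0.07,"tx":0,"ty":0,"tz":0.005,"rx":0,"ry":0,"rz":0},{"fingers":0.07,"tx":0,"ty":0,"tz":0.005,"rx":0,"ry":0,"rz":0},{"fingers":0.07,"tx":0,"ty":0,"tz":0.005,"rx":0,"ry":0,"rz":0},{"fingers":0.07,"tx":0,"ty":0,"tz":0,"rx":0,"ry":0,"rz":0}]'
python3 - <<'E'
from h import *
s=readout.observe()
im=snap('wrist','w4.png'); 
R=np.array(s['tcp_rot']);
E
```

```text
time_s: 5.92
position: [0.606, -0.1385, 0.0204]
tcp_rot: [[0.218, 0.976, -0.001], [0.976, -0.218, 0.0], [0.0, -0.001, -1.0]]
ft_force: [0.6, -0.7, 0.3]
finger_gap: 0.0699
grip_force: 0.0
```

View pics/w4.png

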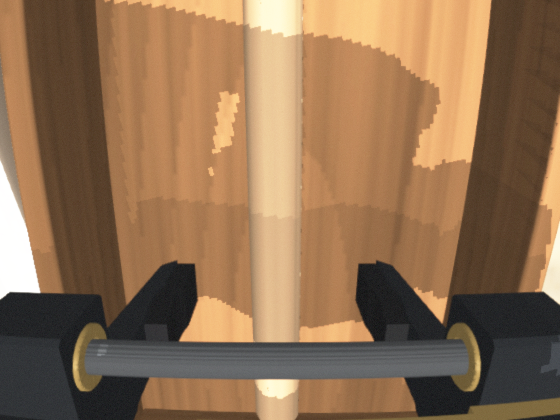

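The fingers straddle the pin: inner tips at (196,264) and (357,264), pin spanning 247–300. The 161 px for a 70 mm gap again puts the tips 13 mm behind the TCP, now at z≈0.034. No contact so far, so continuing down gently.

```bash
python3 -m creep '[{"fingers":0.07,"tx":0,"ty":0,"tz":0.005,"rx":0,"ry":0,"rz":0},{"fingers":0.07,"tx":0,"ty":0,"tz":0.005,"rx":0,"ry":0,"rz":0},{"fingers":0.07,"tx":0,"ty":0,"tz":0.004,"rx":0,"ry":0,"rz":0},{"fingers":0.07,"tx":0,"ty":0,"tz":0,"rx":0,"ry":0,"rz":0}]'
python3 -m creep '[{"fingers":0.07,"tx":0,"ty":0,"tz":0.002,"rx":0,"ry":0,"rz":0},{"fingers":0.07,"tx":0,"ty":0,"tz":0.002,"rx":0,"ry":0,"rz":0},{"fingers":0.07,"tx":0,"ty":0,"tz":0.001,"rx":0,"ry":0,"rz":0},{"fingers":0.07,"tx":0,"ty":0,"tz":0,"rx":0,"ry":0,"rz":0}]'
```

```text
time_s: 6.48
position: [0.606, -0.1386, 0.0066]
tcp_rot: [[0.218, 0.976, -0.001], [0.976, -0.218, 0.0], [0.0, -0.001, -1.0]]
ft_force: [0.6, 0.0, -0.9]
finger_gap: 0.0699
grip_force: 0.0
time_s: 6.98
position: [0.6062, -0.1386, 0.002]
tcp_rot: [[0.218, 0.976, -0.0], [0.976, -0.218, 0.0], [0.0, -0.0, -1.0]]
ft_force: [0.0, -0.4, -0.8]
finger_gap: 0.0697
grip_force: 0.0
```

```bash
python3 -m creep '[{"fingers":0.03,"tx":0,"ty":0,"tz":0.001,"rx":0,"ry":0,"rz":0},{"fingers":0.03,"tx":0,"ty":0,"tz":0,"rx":0,"ry":0,"rz":0},{"fingers":0.03,"tx":0,"ty":0,"tz":0,"rx":0,"ry":0,"rz":0},{"fingers":0.0,"tx":0,"ty":0,"tz":0,"rx":0,"ry":0,"rz":0},{"fingers":0.0,"tx":0,"ty":0,"tz":0,"rx":0,"ry":0,"rz":0},{"fingers":0.0,"tx":0,"ty":0,"tz":0,"rx":0,"ry":0,"rz":0},{"fingers":0.0,"tx":0,"ty":0,"tz":0,"rx":0,"ry":0,"rz":0}]' 45
```

```text
time_s: 7.85
position: [0.6062, -0.1386, 0.0011]
tcp_rot: [[0.218, 0.976, 0.0], [0.976, -0.218, -0.0], [-0.0, 0.0, -1.0]]
ft_force: [-0.8, 0.1, 0.6]
finger_gap: 0.0228
grip_force: 45.0
```

Gripped at 45 N, but 22.8 mm suggests I may be slightly above the axis. Regripping 2 mm lower.

```bash
python3 -m creep '[{"fingers":0.035,"tx":0,"ty":0,"tz":0,"rx":0,"ry":0,"rz":0},{"fingers":0.035,"tx":0,"ty":0,"tz":0.001,"rx":0,"ry":0,"rz":0},{"fingers":0.035,"tx":0,"ty":0,"tz":0.001,"rx":0,"ry":0,"rz":0},{"fingers":0.035,"tx":0,"ty":0,"tz":0,"rx":0,"ry":0,"rz":0},{"fingers":0.0,"tx":0,"ty":0,"tz":0,"rx":0,"ry":0,"rz":0},{"fingers":0.0,"tx":0,"ty":0,"tz":0,"rx":0,"ry":0,"rz":0},{"fingers":0.0,"tx":0,"ty":0,"tz":0,"rx":0,"ry":0,"rz":0},{"fingers":0.0,"tx":0,"ty":0,"tz":0,"rx":0,"ry":0,"rz":0}]' 45
python3 - <<'E'
from h import *
# free end seen in w3 (TCP then .60625,-.13862,.0360, same attitude)
import h
s=readout.observe(); R=np.array(s['tcp_rot']); p=np.array([.60625,-.13862,.0360])
c=optics.get_calibration('wrist');T=np.array(c['T_tool_cam']);K=np.array([[c['fx'],0,c['cx']],[0,c['fy'],c['cy']],[0,0,1.]])
for px in[(278,404),(278,390)]:
  u=cv2.undistortPoints(np.array([[px]],float),K,np.array(c['dist_coeffs'],float))[0,0]
  d=T[:3,:3]@np.array([*u,1]);o=T[:3,3]
  for z in(.010,.022): k=(.036-z-o[2])/d[2]; print(px,z,(o+d*k)[0])
E
```

```text
time_s: 8.85
position: [0.6062, -0.1386, -0.001]
tcp_rot: [[0.218, 0.976, 0.0], [0.976, -0.218, -0.0], [-0.0, 0.0, -1.0]]
ft_force: [-0.6, 0.3, -0.1]
finger_gap: 0.0228
grip_force: 45.0
(278, 404) 0.01 -0.11133117634006809
(278, 404) 0.022 -0.09916062594384184
(278, 390) 0.01 -0.0995408309030654
(278, 390) 0.022 -0.08812768873411839
```

The gap is unchanged, so it's pad compression and the grip is sound. The free end is about 15 mm under the lip and the covered end about 31 mm under the cover, both within the stated ranges. Lifting 3 mm, then shifting 32 mm under the cover.

```bash
python3 -m creep '[{"fingers":0.0,"tx":0,"ty":0,"tz":-0.003,"rx":0,"ry":0,"rz":0},{"fingers":0.0,"tx":0.008,"ty":0,"tz":0,"rx":0,"ry":0,"rz":0},{"fingers":0.0,"tx":0.008,"ty":0,"tz":0,"rx":0,"ry":0,"rz":0},{"fingers":0.0,"tx":0.008,"ty":0,"tz":0,"rx":0,"ry":0,"rz":0},{"fingers":0.0,"tx":0.008,"ty":0,"tz":0,"rx":0,"ry":0,"rz":0},{"fingers":0.0,"tx":0,"ty":0,"tz":0,"rx":0,"ry":0,"rz":0},{"fingers":0.0,"tx":0,"ty":0,"tz":0,"rx":0,"ry":0,"rz":0}]' 50
python3 - <<'E'
from h import *
snap('wrist','w5.png')
E
```

```text
time_s: 9.72
position: [0.6132, -0.1075, 0.002]
tcp_rot: [[0.218, 0.976, 0.0], [0.976, -0.218, -0.0], [-0.0, 0.0, -1.0]]
ft_force: [0.4, -0.6, -0.4]
finger_gap: 0.0225
grip_force: 50.0
```

View pics/w5.png

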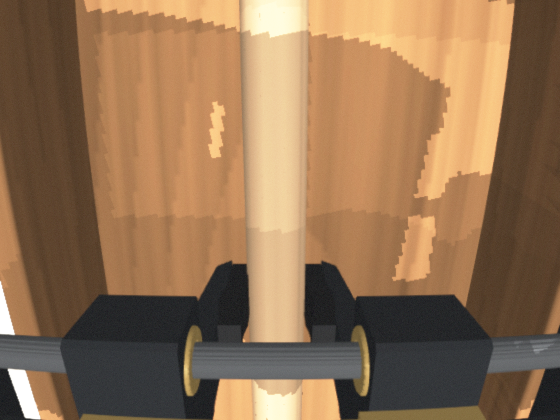

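The pin is held squarely between the pads at columns 245–305, and the wrist force is about zero after the shift. Now tilting the free end up about the covered end.

```bash
python3 -m creep '[{"fingers":0.0,"tx":-0.0012,"ty":0,"tz":-0.0121,"rx":0,"ry":-4,"rz":0},{"fingers":0.0,"tx":-0.0012,"ty":0,"tz":-0.0121,"rx":0,"ry":-4,"rz":0},{"fingers":0.0,"tx":0,"ty":0,"tz":0,"rx":0,"ry":0,"rz":0}]' 
python3 -m creep '[{"fingers":0.0,"tx":-0.0012,"ty":0,"tz":-0.0121,"rx":0,"ry":-4,"rz":0},{"fingers":0.0,"tx":-0.0012,"ty":0,"tz":-0.0121,"rx":0,"ry":-4,"rz":0},{"fingers":0.0,"tx":-0.0006,"ty":0,"tz":-0.006,"rx":0,"ry":-2,"rz":0},{"fingers":0.0,"tx":0,"ty":0,"tz":0,"rx":0,"ry":0,"rz":0},{"fingers":0.0,"tx":0,"ty":0,"tz":0,"rx":0,"ry":0,"rz":0}]'
python3 - <<'E'
from h import *
im=snap('scene','sc6.png')[170:310,190:370]; cv2.imwrite('pics/sc6c.png',cv2.resize(im[:,:,::-1],None,fx=4.2,fy=4.2,interpolation=cv2.INTER_CUBIC))
E
```

```text
time_s: 10.15
position: [0.6134, -0.1084, 0.0269]
tcp_rot: [[0.215, 0.976, -0.029], [0.967, -0.217, -0.136], [-0.139, 0.001, -0.99]]
ft_force: [1.0, 0.1, -1.1]
finger_gap: 0.0226
grip_force: 50.0
time_s: 10.78
position: [0.6132, -0.1064, 0.0558]
tcp_rot: [[0.207, 0.976, -0.068], [0.929, -0.218, -0.3], [-0.308, -0.001, -0.951]]
ft_force: [0.1, 1.0, -1.1]
finger_gap: 0.0228
grip_force: 50.0
```

View pics/sc6c.png

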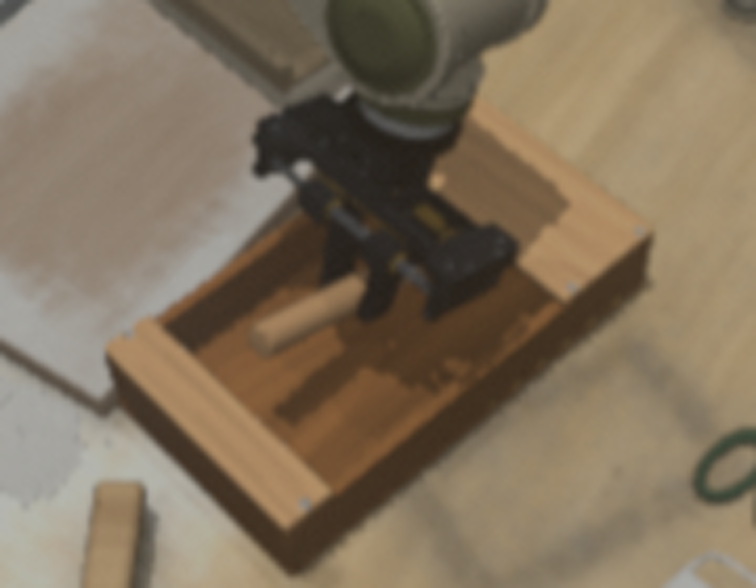

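The free end stands up clear of the lip at crop (262,338), and the forces are about zero. Drawing the pin out along its axis.

```bash
python3 -m creep '[{"fingers":0.0,"tx":-0.012,"ty":0,"tz":0,"rx":0,"ry":0,"rz":0},{"fingers":0.0,"tx":-0.012,"ty":0,"tz":0,"rx":0,"ry":0,"rz":0},{"fingers":0.0,"tx":-0.012,"ty":0,"tz":0,"rx":0,"ry":0,"rz":0},{"fingers":0.0,"tx":-0.012,"ty":0,"tz":0,"rx":0,"ry":0,"rz":0},{"fingers":0.0,"tx":-0.012,"ty":0,"tz":0,"rx":0,"ry":0,"rz":0},{"fingers":0.0,"tx":-0.012,"ty":0,"tz":0,"rx":0,"ry":0,"rz":0},{"fingers":0.0,"tx":-0.012,"ty":0,"tz":0,"rx":0,"ry":0,"rz":0},{"fingers":0.0,"tx":-0.012,"ty":0,"tz":0,"rx":0,"ry":0,"rz":0},{"fingers":0.0,"tx":-0.012,"ty":0,"tz":0,"rx":0,"ry":0,"rz":0},{"fingers":0.0,"tx":0,"ty":0,"tz":0,"rx":0,"ry":0,"rz":0}]'
```

```text
time_s: 12.08
position: [0.591, -0.2072, 0.0902]
tcp_rot: [[0.208, 0.976, -0.067], [0.928, -0.219, -0.302], [-0.309, 0.001, -0.951]]
ft_force: [-0.1, 0.1, -0.8]
finger_gap: 0.0226
grip_force: 50.0
```

```bash
python3 -m creep '[{"fingers":0.0,"tx":-0.005,"ty":0,"tz":-0.0152,"rx":0,"ry":0,"rz":0},{"fingers":0.0,"tx":-0.005,"ty":0,"tz":-0.0152,"rx":0,"ry":0,"rz":0},{"fingers":0.0,"tx":-0.005,"ty":0,"tz":-0.0152,"rx":0,"ry":0,"rz":0},{"fingers":0.0,"tx":-0.005,"ty":0,"tz":-0.0152,"rx":0,"ry":0,"rz":0},{"fingers":0.0,"tx":-0.005,"ty":0,"tz":-0.0152,"rx":0,"ry":0,"rz":0},{"fingers":0.0,"tx":-0.005,"ty":0,"tz":-0.0152,"rx":0,"ry":0,"rz":0},{"fingers":0.0,"tx":-0.005,"ty":0,"tz":-0.0152,"rx":0,"ry":0,"rz":0},{"fingers":0.0,"tx":-0.005,"ty":0,"tz":-0.0152,"rx":0,"ry":0,"rz":0},{"fingers":0.0,"tx":-0.005,"ty":0,"tz":-0.0152,"rx":0,"ry":0,"rz":0},{"fingers":0.0,"tx":0,"ty":0,"tz":0,"rx":0,"ry":0,"rz":0}]'
python3 -m creep '[{"fingers":0.0,"tx":0,"ty":0,"tz":0,"rx":0,"ry":3,"rz":0},{"fingers":0.0,"tx":0,"ty":0,"tz":0,"rx":0,"ry":3,"rz":0},{"fingers":0.0,"tx":0,"ty":0,"tz":0,"rx":0,"ry":3,"rz":0},{"fingers":0.0,"tx":0,"ty":0,"tz":0,"rx":0,"ry":3,"rz":0},{"fingers":0.0,"tx":0,"ty":0,"tz":0,"rx":0,"ry":3,"rz":0},{"fingers":0.0,"tx":0,"ty":0,"tz":0,"rx":0,"ry":3,"rz":0},{"fingers":0.0,"tx":0.015,"ty":0,"tz":0,"rx":0,"ry":0,"rz":0},{"fingers":0.0,"tx":0.015,"ty":0,"tz":0,"rx":0,"ry":0,"rz":0},{"fingers":0.0,"tx":0.015,"ty":0,"tz":0,"rx":0,"ry":0,"rz":0},{"fingers":0.0,"tx":0.015,"ty":0,"tz":0,"rx":0,"ry":0,"rz":0},{"fingers":0.0,"tx":0,"ty":0,"tz":0,"rx":0,"ry":0,"rz":0},{"fingers":0.0,"tx":0,"ty":0,"tz":0,"rx":0,"ry":0,"rz":0}]'
python3 - <<'E'
from h import *
a=snap('scene','sc7.png')[90:310,190:390]; b=snap('wrist','w7.png')
cv2.imwrite('pics/fin.png',np.hstack([cv2.resize(a,(382,420)),cv2.resize(b,(418,420))])[:,:,::-1])
E
```

```text
time_s: 13.32
position: [0.5914, -0.207, 0.2353]
tcp_rot: [[0.208, 0.976, -0.065], [0.928, -0.218, -0.302], [-0.309, 0.002, -0.951]]
ft_force: [-0.3, -0.5, -0.9]
finger_gap: 0.0227
grip_force: 50.0
time_s: 14.82
position: [0.6041, -0.1484, 0.2338]
tcp_rot: [[0.218, 0.976, -0.0], [0.976, -0.218, -0.0], [-0.0, 0.0, -1.0]]
ft_force: [-0.3, 0.3, -0.8]
finger_gap: 0.0228
grip_force: 50.0
```

View pics/fin.png

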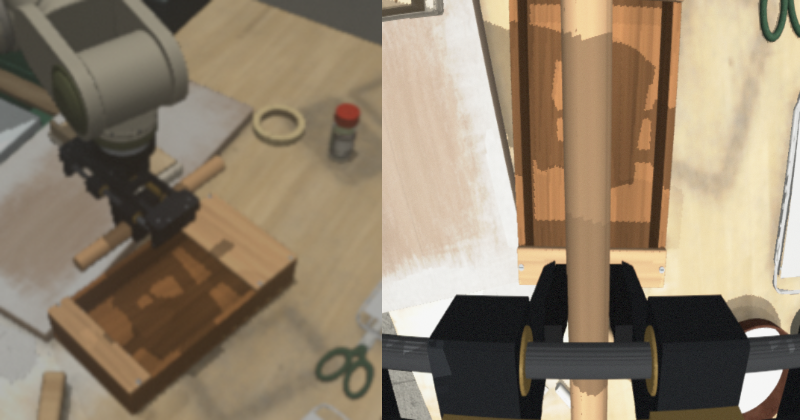

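The pin hangs over the empty crate, ends at left-panel (82,263) and (218,163), with bystanders untouched. A quick check that it is level before handing in.

```bash
python3 - <<'E'
from h import *
s=readout.observe();p=np.array(s['position']);x=np.array(s['tcp_rot'])[:,0]
c=optics.get_calibration('scene');T=np.linalg.inv(np.array(c['T']));K=np.array([[c['fx'],0,c['cx']],[0,c['fy'],c['cy']],[0,0,1.]])
for t in(-6,-3,0,3,6):
  a=np.radians(t);d=x*np.cos(a)+np.array([0,0,np.sin(a)]);g=p+[0,0,.023]
  q=cv2.projectPoints(np.array([g-.087*d,g+.173*d]),cv2.Rodrigues(T[:3,:3])[0],T[:3,3],K,np.array(c['dist_coeffs'],float))[0][:,0]
  print(t,[(round((u-190)*1.91),round((v-90)*1.909)) for u,v in q])
print(np.abs(s['qd']).max(),s['time_s'])
E
```

```text
-6 [(77, 259), (220, 171)]
-3 [(77, 261), (220, 166)]
0 [(77, 264), (221, 161)]
3 [(78, 266), (221, 157)]
6 [(78, 268), (221, 153)]
0.172444878387985 14.925
```

The observed ends match the level prediction to within about 1–2°. Handing in.

```bash
python3 -c "
from rig import arm
print(arm.job_done())"
```

```text
the job is handed in; nothing more can be done
None
```

The pin came out on the slant and was handed in at about 15 s, held level to within about 2° at 50 N with its underside about 17 cm above the crate top; no bystander was touched as far as the pictures show.

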